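# Find the solvent tin with the stray ball and hold it out

### The arm

A 6-joint arm with a two-finger parallel gripper is mounted at the origin on the work surface. World frame = base frame: x ahead of the robot, y to its left, z up, the work surface at z = 0. Lengths are in mm, angles in degrees, forces in N, time in s.
With the tool pointing down it reaches from about 325 to 925 mm from the base axis. Payload 3.1 kg.
Tool frame: the origin (TCP) lies midway between the tips of the shut fingers; the grasp point (between the pads) lies 19 mm behind it; z points along the fingers, y is the line along which they close (so a half turn about z gives the same grasp; the last joint's range is limited). The gripper opens to 85 mm and grips with 20 to 120 N. Pads are 22 mm wide; open, the fingers measure 114 mm over their backs; the gripper's body (76 mm by 85 mm) begins 54 mm behind the grasp point. The pads swing forward as they close: fully open they stand 13 mm farther back than shut.
Start: joints at [-71.23, 12.427, 92.441, -0, 75.132, -6.429], TCP at [266.121, -565.525, 231.3] pointing down, gripper open.
Joint ranges: [-157.48, 157.48], [-44.54, 120.13], [17.64, 146.25], [-64.5, 244.5], [7.68, 150.69], [-147.95, 147.95]. Speed limits (degrees/s): [159.86, 159.86, 180, 180, 180, 180].

### API

Orientations are given as a 3x3 rotation matrix whose columns are the frame's x, y, z axes.
In Python, from plant import robot gives the robot as it stands.
- The arm moves only by the tool arm_command, never from a script. Its argument "deltas" is a list that holds one entry, the list of rows, each a list of 6 numbers: the shift along the tool's x, y, z in mm, then the turn, a rotation vector about the tool's x, y, z in degrees. A call has 1 to 8 rows; each row shifts and turns the commanded pose from where the row before left it, along the tool's axes as they then stand; what a row does not reach is not made up. A row lasts 1/8 s, in which the tool goes at most 62.5 mm and 10.7 degrees, less where a joint would pass 70% of its speed; a pose out of reach is approached as far as the arm can. A call is refused whole if a number of a shift passes 62.5 or a number of a turn 10.7, either way. A call with a gripper value outside its range is refused whole. "hand" is the gripper command: -1 is fully open, 1 is shut, values between are in proportion, set as the call begins (left out, the last holds). The fingers move at their own pace and stop on an object; "grip_force" is the grip in N (left out, the last holds). Time passes only in rows, so rows that do not move let the fingers close. It gives the time, the measured TCP pose, the force, the opening and the grip force at its end, in the units of the state.
- robot.read_state(): the state, without advancing time (a new reading comes with each control period).
- robot.capture(name): name is "side" or "top"; returns the picture (420x560x3 uint8, red, green, blue); there is no depth.
- robot.calibration(name): a dict with "intrinsics" (3x3 intrinsics, pixels), "rvec" (rotation vector, rad) and "tvec" (3), from world to camera coordinates, as OpenCV has them. Camera axes: x right, y down, z forward; pixel columns grow to the right and rows downward; lengths in mm; the calibration is good to about 2 mm. A picture is of the moment at which its call begins. calibration takes no time and is no camera call.
- robot.finish_job(): hands the job in; it is judged then, once.
Trained networks look in the newest picture that a camera, given by its name, has taken for a name from the list of things; names that differ only in an ending like _2 or _b are one class to them, and where a whole thing is asked for, a point or a joint stands for the part that bears it (a point fixed in the world has none). Each returns a list of dicts, best first, with "confidence" (0 to 1); they miss things now and then, are a little off and sometimes report something else, mostly with a low value. They report only what shows in the picture. A call takes as long as a camera call. They do not tell look-alikes from the thing itself.
- robot.search_frame(thing, camera): "extent" ([left, top, right, bottom] in pixels, round what is visible of it).
The state is a dict: "time": time; "joint_pos": joint angles; "joint_velocities": joint speeds; "joint_efforts": joint torques, N m; "tcp_pos": TCP position; "eef_rot": TCP orientation; "force": force on the tool from outside, world axes, zero at the start; "torque": the same for the moment, N m; "gripper_width": finger opening in mm; "finger_force": force on a finger pad.
Only numpy, scipy, OpenCV 4.12 (cv2) and the standard library are available. Lean on these libraries where they do the work, as an engineer would, in place of code of your own. Each camera call takes 0.05 s, during which the arm holds its last target. There are 200 camera calls.

### The job

One of the three sealed flat tins on the paint-store counter has a loose grinding ball in it. Working from the robot's left to its right, lift each tin clear of the counter, shake it briskly back and forth to hear or feel whether it rattles, and stand it back where it was (the last one too, unless it is the one that rattles), leaving everything else on the counter alone. Once all three have been shaken, take the tin that rattles and hold it out upright and still over the middle of the shallow metal tray, about ten centimetres above the counter, and finish there while still holding it, with the other two standing in their places.

Things in the scene. Friction and masses are not known exactly. Their poses are not given: they have to be found in the camera images.
- tin_left_centre (a point): Centre (20 mm above underside) of the left (largest y) sealed tin. 120 mm long (x axis, within 0.35 rad of straight away from the robot), 48 mm wide (y axis: grip across this half-way up or higher, at about 60 N, for a harder grip that low can slip as the ball knocks), 40 mm tall (z axis), plus a black cap 26 mm across, 8 mm high, 38 mm from the centre towards +x. Bare metal, paper panels on its sides. 0.18 to 0.58 kg without the ball (dried residue), so weight does not tell.
- tin_middle_centre (a point): Centre (20 mm above underside) of the middle sealed tin. Same look, size, axes and weight range as the left tin. Which tin holds the ball differs each time. The ball (dense carbide, 28 mm, about 0.17 kg) is free to roll 86 mm along the tin's length (x axis), 14 mm across: strokes of 95 mm or more along the length make it knock, shorter ones may not.
- tin_right_centre (a point): Centre (20 mm above underside) of the right (smallest y) sealed tin. Same look, size, axes and weight range as the left tin. In the tin with the ball, brisk strokes along the length send it rolling and knocking on the end walls: brief raps of force on the tool, and the moment about the tin's y axis shifts about 0.07 N m either way as the ball lies at one end or the other; the others stay within noise.
- tray: Shallow open metal tray fixed to the counter beyond the tins, 140 mm (x) by 200 mm (y), rim 18 mm high. Origin at the centre of its underside, on the counter.
- paint_can: Bystander: round metal paint can, 96 mm across, 110 mm high. Origin at the centre of its underside. Leave alone.
- brush: Bystander: paint brush lying on the counter, origin near its middle. Leave alone.
- mixing_cup: Bystander: open white cup, 80 mm across, 95 mm high. Origin at the centre of its underside. Leave alone.
- spatula: Bystander: spatula lying on the counter, origin near its middle. Leave alone.
Things that resemble listed ones, but are neither listed nor needed, are in the scene too. What is shaped like the part that bears tin_middle_centre but green, red or turquoise is not meant.

How it is judged:
By the outcome, as a careful person would: the job done as asked, in the order asked, and still so for the second after the job is handed in, while the arm keeps its last pose, push and grip.
It also fails if it takes over 72 s, if anything falls off the work surface, if the arm or the gripper's body presses on something with over 40 N, if the wrist force passes 120 N, or if a joint passes its speed limit or range.

## Working session

There is one attempt and no reset: what is moved stays moved. The work goes in short steps, Python scripts to look and compute and a tool call to move; the robot and the scene stay as the last step left them, time stands still between calls to the robot, and variables do not carry over. Pictures are saved under pics/ and viewed, at most 10 in all, crops included, and the job is handed in when it is done.

Besides the shell and the picture viewer there is one more tool, called after "Request:" as name(argument=value, ...), one argument or row to a line, values as JSON. arm_command: Moves the arm, as the interface text tells. Its arguments: {"type":"object","properties":{"deltas":{"type":"array"},"hand":{"type":"number"},"grip_force":{"type":"number"}},"required":["deltas"]}

```bash
mkdir -p pics; ls; python3 - <<'E'
from plant import robot
import cv2
for c in("top","side"):
    im=robot.capture(c); cv2.imwrite(f"pics/{c}0.png",im[:,:,::-1])
    for t in("tin_left_centre","tray","paint_can","brush","mixing_cup","spatula"):
        print(c,t,[([round(v) for v in d["extent"]],round(d["confidence"],2)) for d in robot.search_frame(t,c)])
s=robot.read_state();print(s["time"],s["tcp_pos"],s["eef_rot"],s["force"],s["torque"])
E
```

```text
pics
top tin_left_centre [([216, 191, 242, 234], 0.69)]
top tray [([266, 126, 332, 171], 0.86), ([133, 195, 150, 265], 0.32)]
top paint_can [([134, 144, 172, 184], 0.83), ([130, 195, 150, 265], 0.38)]
top brush [([132, 194, 148, 262], 0.96)]
top mixing_cup [([395, 140, 427, 172], 0.86), ([133, 195, 149, 264], 0.51)]
top spatula [([405, 204, 445, 290], 0.71)]
side tin_left_centre []
side tray [([176, 178, 239, 232], 0.64)]
side paint_can [([159, 311, 217, 384], 0.58)]
side brush [([234, 362, 335, 395], 0.82), ([270, 199, 309, 219], 0.44)]
side mixing_cup [([229, 110, 254, 146], 0.76)]
side spatula [([281, 126, 364, 148], 0.87)]
0.7 [ 266.1288768  -565.54585836  231.33188311] [[ 9.04846588e-01  4.25737772e-01  2.35103572e-05]
 [ 4.25737773e-01 -9.04846587e-01 -4.90380657e-05]
 [ 3.95909630e-07  5.43811735e-05 -9.99999999e-01]] [0.27398951 0.15191765 0.21484078] [ 0.00307948  0.00663629 -0.0157817 ]
```

View pics/top0.png

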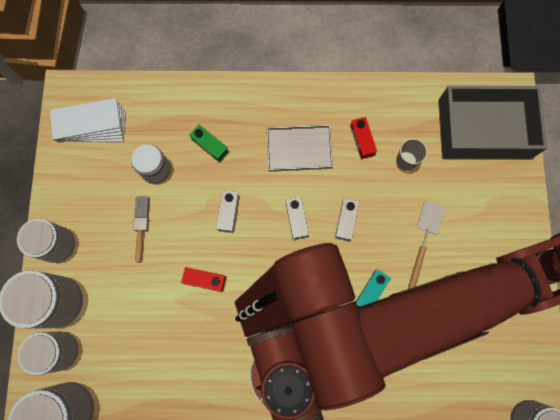

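View pics/side0.png

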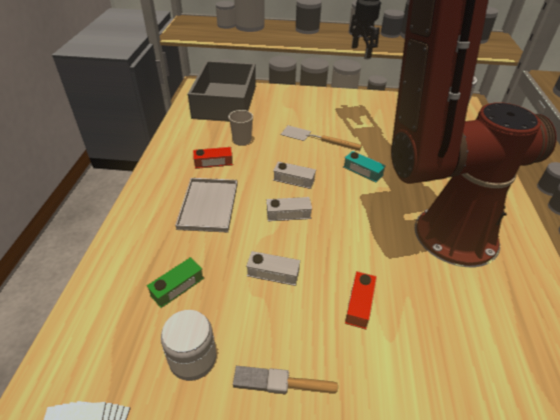

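The top view shows three bare-metal tins: left (228,211), middle (297,217) and right (347,219), all with caps pointing away from the robot. The look-alikes are green (209,142), red (363,137), red (204,279) and turquoise (373,289). They are excluded by colour. The tray is at (299,148). Next I'll fit the poses by silhouette in both views.

```bash
cat > h.py <<'E'
import numpy as np,cv2
from scipy.optimize import minimize
from plant import robot
CAL={c:robot.calibration(c) for c in("top","side")}
def proj(P,c):
    k=CAL[c];return cv2.projectPoints(np.float64(P).reshape(-1,3),np.float64(k["rvec"]),np.float64(k["tvec"]),np.float64(k["intrinsics"]),None)[0].reshape(-1,2)
def ray(u,v,z,c):
    k=CAL[c];R=cv2.Rodrigues(np.float64(k["rvec"]))[0];t=np.ravel(k["tvec"])
    d=R.T@np.linalg.inv(k["intrinsics"])@[u,v,1];o=-R.T@t
    return o+d*(z-o[2])/d[2]
def parts(x,y,a):
    C,S=np.cos(a),np.sin(a);T=lambda L:[(x+C*p-S*q,y+S*p+C*q,r) for p,q,r in L]
    box=T([(p,q,r) for p in(-60,60) for q in(-24,24) for r in(0,40)])
    th=np.arange(0,6.28,.4);cap=T([(38+13*np.cos(t),13*np.sin(t),r) for t in th for r in(40,48)])
    return box,cap
def sil(p,c,s=8):
    m=np.zeros((420*1,560),np.uint8);K=4
    m=np.zeros((420*K,560*K),np.uint8)
    for q in parts(*p):
        h=cv2.convexHull(np.float32((proj(q,c)+.5)*K-.5));cv2.fillConvexPoly(m,np.int32(np.round(h*16)),1,shift=4)
    return m
def mask(im,c,seed):
    hsv=cv2.cvtColor(im,cv2.COLOR_RGB2HSV);m=((hsv[:,:,1]<75)|(hsv[:,:,2]<60)).astype(np.uint8)
    n,l=cv2.connectedComponents(m,connectivity=4);u,v=seed
    m=(l==l[v,u]).astype(np.uint8)
    k,_=cv2.findContours(m,cv2.RETR_EXTERNAL,cv2.CHAIN_APPROX_NONE);m=np.zeros_like(m);cv2.drawContours(m,k,-1,1,-1)
    return cv2.resize(m,None,fx=4,fy=4,interpolation=cv2.INTER_LINEAR)
def fit(ms,p0):
    def f(p):
        q=(p[0],p[1],p[2]/50);e=0
        for c,m in ms.items():
            s=sil(q,c);e+=1-(s&m).sum()/(s|m).sum()
        return e
    best=min((minimize(f,[p0[0],p0[1],a*50],method="Nelder-Mead",options=dict(initial_simplex=[[p0[0],p0[1],a*50],[p0[0]+10,p0[1],a*50],[p0[0],p0[1]+10,a*50],[p0[0],p0[1],a*50+6]],xatol=.2,fatol=1e-4)) for a in(-.2,0.,.2)),key=lambda r:r.fun)
    return best.x*[1,1,1/50],best.fun
E
cat > m.py <<'E'
from h import *
ims={c:cv2.imread(f"pics/{c}0.png")[:,:,::-1].copy() for c in CAL}
seeds=dict(left=((228,215),(275,270)),middle=((297,220),(289,210)),right=((346,222),(295,176)))
vis={c:cv2.resize(ims[c],None,fx=4,fy=4)[:,:,::-1].copy() for c in ims}
for n,(a,b) in seeds.items():
    ms={"top":mask(ims["top"],"top",a),"side":mask(ims["side"],"side",b)}
    p0=ray(*a,40,"top")
    out=[]
    for S in(("top","side"),("top",),("side",)):
        p,e=fit({c:ms[c] for c in S},p0);out.append((np.round(p[:2],1),round(np.degrees(p[2]),1),round(e,3)))
        if len(S)==2:
            for c in S:
                k,_=cv2.findContours(sil(p,c),cv2.RETR_EXTERNAL,cv2.CHAIN_APPROX_NONE);cv2.drawContours(vis[c],k,-1,(0,0,255),1)
                k,_=cv2.findContours(ms[c],cv2.RETR_EXTERNAL,cv2.CHAIN_APPROX_NONE);cv2.drawContours(vis[c],k,-1,(0,255,0),1)
    print(n,[int(m.sum()/16) for m in ms.values()],out)
for c,e in(("top",(266,126,332,171)),("side",(176,178,239,232))):
    print(c,"tray",ray((e[0]+e[2])/2,(e[1]+e[3])/2,12,c).round(1))
for n,q in(("tray tl",(267,126)),("tr",(330,126)),("br",(332,169)),("bl",(268,171))):print(n,ray(*q,18,"top").round())
print("can",ray(148,155,110,"top").round(),"cup",ray(411,148,95,"top").round(),"brush",ray(140,228,5,"top").round(),"spat",ray(430,220,5,"top").round(),ray(415,285,5,"top").round(),"teal",ray(373,288,40,"top").round(),"red",ray(363,137,40,"top").round())
a=vis["top"][720:1000,800:1480];b=cv2.resize(vis["side"][600:1160,960:1320],(257,400));
o=np.zeros((600,800,3),np.uint8);o[:280,:680]=a;b=cv2.resize(vis["side"][620:1140,960:1300],(209,320));o[280:,:209]=b;cv2.imwrite("pics/fit.png",o)
E
python3 m.py
```

```text
left [701, 1250] [(array([470.2, 183.7]), np.float64(-6.9), np.float64(0.158)), (array([470.4, 183.8]), np.float64(-6.6), np.float64(0.063)), (array([471.1, 183.1]), np.float64(-6.2), np.float64(0.092))]
middle [682, 867] [(array([451.1, -25.7]), np.float64(11.0), np.float64(0.196)), (array([451.3, -25.8]), np.float64(11.4), np.float64(0.049)), (array([452. , -26.3]), np.float64(10.8), np.float64(0.145))]
right [680, 699] [(array([ 447.1, -176.7]), np.float64(-12.5), np.float64(0.236)), (array([ 447.3, -176.5]), np.float64(-12.3), np.float64(0.061)), (array([ 448.1, -177.9]), np.float64(-11.5), np.float64(0.171))]
top tray [673.9 -32.8  12. ]
side tray [678.1 -20.   12. ]
tray tl [746.  68.  18.]
tr [ 747. -130.   18.]
br [ 606. -135.   18.]
bl [598.  63.  18.]
can [616. 409. 110.] cup [ 648. -361.   95.] brush [419. 449.   5.] spat [ 450. -432.    5.] [ 253. -377.    5.] teal [ 241. -246.   40.] red [ 703. -229.   40.]
```

View pics/fit.png

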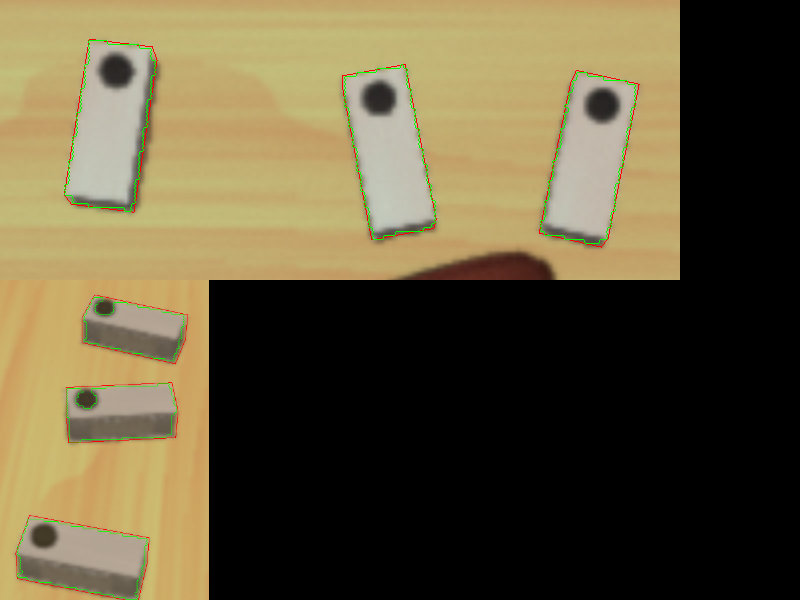

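The fits agree with the images, with both views within 1–2 mm. Left is (470.5, 183.5) at −6.7°, middle (451.3, −26) at 11.2°, right (447.5, −177) at −12.2°. The tray centre is about (675, −33). The overlay crop confirms these are the three bare-metal tins. I'm moving to the left tin.

Request:
arm_command(
  deltas=[
    [[0, 0, 0, 0, 0, 10.6], [0, 0, 0, 0, 0, 10.6], [0, 0, 0, 0, 0, 10.6], [8, -54, 7, 0, 0, 0], [8, -54, 7, 0, 0, 0], [8, -54, 7, 0, 0, 0], [8, -54, 7, 0, 0, 0], [8, -54, 7, 0, 0, 0]],
  ],
  hand=-1,
  grip_force=60,
)

```text
time: 1.7
tcp_pos: [337.2, -300.4, 196.4]
eef_rot: [[0.993, -0.116, 0.001], [-0.116, -0.993, -0.001], [0.001, 0.0, -1.0]]
force: [1.4, -0.6, 0.4]
gripper_width: 85.3
finger_force: 0.0
```

Request:
arm_command(
  deltas=[
    [[8, -54, 7, 0, 0, 0], [8, -54, 7, 0, 0, 0], [8, -54, 7, 0, 0, 0], [8, -54, 7, 0, 0, 0], [8, -54, 7, 0, 0, 0], [8, -54, 7, 0, 0, 0], [8, -54, 7, 0, 0, 0], [8, -54, 7, 0, 0, 0]],
  ],
)

```text
time: 2.7
tcp_pos: [450.8, 121.8, 140.6]
eef_rot: [[0.993, -0.115, 0.002], [-0.115, -0.993, -0.0], [0.002, -0.0, -1.0]]
force: [0.1, -0.6, 0.7]
gripper_width: 85.2
finger_force: 0.0
```

```bash
cat > w.py <<'E'
import sys
from h import *
# usage: w.py x y z yaw -> total shift in current tool axes, and turn about tool z
x,y,z,a=map(float,sys.argv[1:5]);s=robot.read_state();R=np.array(s["eef_rot"]);p=np.array(s["tcp_pos"])
yaw=np.degrees(np.arctan2(R[1,0],R[0,0]))
b=np.radians(a);G=np.array([[np.cos(b),np.sin(b),0],[np.sin(b),-np.cos(b),0],[0,0,-1]])
print("t",round(s["time"],2),"tcp",p.round(1),"yaw",yaw.round(2),"tilt",R[:2,2].round(4),"w",round(s["gripper_width"],1),"F",np.round(s["force"],1),"T",np.round(s["torque"],3),"ff",np.round(s["finger_force"],1))
d=np.array([x,y,z])-p
print("now axes",(R.T@d).round(1),"goal axes",(G.T@d).round(1),"turn",cv2.Rodrigues(R.T@G)[0].ravel().__mul__(57.2958).round(2))
E
python3 w.py 470.5 183.5 8 -6.7
```

```text
t 2.7 tcp [450.8 121.8 140.6] yaw -6.58 tilt [ 0.0016 -0.0001] w 85.2 F [ 0.1 -0.6  0.7] T [0.035 0.03  0.017] ff 0.0
now axes [ 12.3 -63.6 132.7] goal axes [ 12.4 -63.6 132.6] turn [-0.01 -0.09  0.12]
```

Request:
arm_command(
  deltas=[
    [[6, -32, 10, 0, 0, 0], [6, -32, 10, 0, 0, 0], [0, 0, 35, 0, 0, 0], [0, 0, 30, 0, 0, 0], [0, 0, 15, 0, 0, 0], [0, 0, 0, 0, 0, 0]],
  ],
)

```text
time: 3.45
tcp_pos: [468.5, 181.8, 39.4]
eef_rot: [[0.993, -0.115, -0.002], [-0.115, -0.993, -0.001], [-0.002, 0.001, -1.0]]
force: [0.4, 0.1, 0.6]
gripper_width: 85.7
finger_force: 0.0
```

```bash
python3 w.py 470.5 183.5 8 -6.7; python3 -c "
from h import *
for c in ('top','side'):cv2.imwrite(f'pics/{c}1.png',robot.capture(c)[:,:,::-1])
a=cv2.imread('pics/top1.png')[150:290,150:350];b=cv2.imread('pics/side1.png')[190:330,190:390]
cv2.imwrite('pics/c1.png',cv2.resize(np.hstack([a,b]),None,fx=2,fy=2,interpolation=cv2.INTER_CUBIC))"
```

```text
t 3.45 tcp [468.5 181.8  39.4] yaw -6.61 tilt [-0.0024 -0.0005] w 85.7 F [0.4 0.1 0.6] T [-0.014 -0.015  0.013] ff 0.0
now axes [ 1.8 -2.  31.4] goal axes [ 1.7 -1.9 31.4] turn [0.05 0.13 0.09]
```

View pics/c1.png

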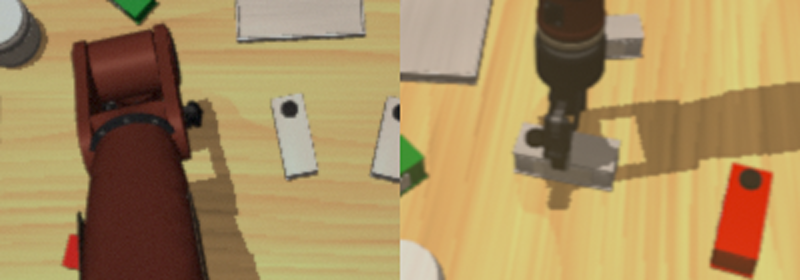

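The side crop shows the gripper straddling the middle of the left tin at (565,150). I'll go down, grip and lift a little.

Request:
arm_command(
  deltas=[
    [[2, -2, 16, 0, 0, 0], [0, 0, 12, 0, 0, 0], [0, 0, 3, 0, 0, 0], [0, 0, 0, 0, 0, 0]],
  ],
)

```text
time: 4.05
tcp_pos: [471.2, 183.7, 8.7]
eef_rot: [[0.993, -0.115, -0.001], [-0.115, -0.993, -0.0], [-0.001, 0.0, -1.0]]
force: [-0.2, 0.5, 0.8]
gripper_width: 85.3
finger_force: 0.0
```

Request:
arm_command(
  deltas=[
    [[0, 0, 0, 0, 0, 0], [0, 0, 0, 0, 0, 0], [0, 0, 0, 0, 0, 0], [0, 0, 0, 0, 0, 0], [0, 0, 0, 0, 0, 0]],
  ],
  hand=1,
  grip_force=60,
)

```text
time: 4.68
tcp_pos: [472.4, 184.2, 10.0]
eef_rot: [[0.993, -0.115, 0.002], [-0.115, -0.993, 0.001], [0.001, -0.001, -1.0]]
force: [0.5, 0.7, 4.6]
gripper_width: 47.0
finger_force: 63.6
```

```bash
python3 w.py 470.5 183.5 8 -6.7
```

```text
t 4.67 tcp [472.4 184.2  10. ] yaw -6.61 tilt [0.0015 0.0007] w 47.0 F [0.5 0.7 4.6] T [ 0.141  0.059 -0.045] ff 63.6
now axes [-1.9  0.9  2. ] goal axes [-1.8  0.9  2. ] turn [-0.05 -0.08  0.09]
```

Request:
arm_command(
  deltas=[
    [[0, 0, -15, 0, 0, 0], [0, 0, -30, 0, 0, 0], [0, 0, -35, 0, 0, 0], [-55, 0, 0, 0, 0, 0], [0, 0, 0, 0, 0, 0], [55, 0, 0, 0, 0, 0], [55, 0, 0, 0, 0, 0], [0, 0, 0, 0, 0, 0]],
  ],
)

```text
time: 5.68
tcp_pos: [530.1, 176.5, 89.4]
eef_rot: [[0.993, -0.117, 0.003], [-0.117, -0.993, -0.0], [0.003, 0.0, -1.0]]
force: [-1.2, -0.6, -3.3]
gripper_width: 46.9
finger_force: 63.0
```

```bash
cat > rd.py <<'E'
from h import *
T=[];F=[]
for i in range(5):
    s=robot.read_state();R=np.array(s["eef_rot"]);T.append(R.T@s["torque"]);F.append(R.T@s["force"]);robot.capture("top")
print("t",round(s["time"],2),"tcp",s["tcp_pos"].round(1),"w",round(s["gripper_width"],1))
print("Ty",np.round([t[1] for t in T],3),"mean",np.mean(T,0).round(3),"F",np.mean(F,0).round(2),"Fx",np.round([f[0] for f in F],1))
E
python3 rd.py
```

```text
t 5.88 tcp [524.  177.2  88.1] w 47.5
Ty [-0.095 -0.076 -0.064 -0.075  0.001] mean [-0.005 -0.062 -0.002] F [-0.54  0.01  4.  ] Fx [-1.2 -0.3 -1.4  0.1  0.1]
```

Request:
arm_command(
  deltas=[
    [[-55, 0, 0, 0, 0, 0], [-55, 0, 0, 0, 0, 0], [55, 0, 0, 0, 0, 0], [55, 0, 0, 0, 0, 0], [-55, 0, 0, 0, 0, 0], [-55, 0, 0, 0, 0, 0], [0, 0, 0, 0, 0, 0]],
  ],
)

```text
time: 6.8
tcp_pos: [408.3, 189.2, 85.7]
eef_rot: [[0.994, -0.112, -0.011], [-0.112, -0.994, -0.003], [-0.011, 0.004, -1.0]]
force: [0.3, -0.1, -3.5]
gripper_width: 47.0
finger_force: 63.0
```

```bash
python3 rd.py
```

```text
t 7.0 tcp [418.1 190.5  90.3] w 47.4
Ty [ 0.021  0.102  0.05  -0.019  0.02 ] mean [0.016 0.035 0.01 ] F [ 0.38 -0.61  3.45] Fx [ 0.4  0.   1.3  0.8 -0.6]
```

Request:
arm_command(
  deltas=[
    [[55, 0, 0, 0, 0, 0], [55, 0, 0, 0, 0, 0], [-55, 0, 0, 0, 0, 0], [-55, 0, 0, 0, 0, 0], [55, 0, 0, 0, 0, 0], [55, 0, 0, 0, 0, 0], [0, 0, 0, 0, 0, 0]],
  ],
)

```text
time: 7.92
tcp_pos: [532.6, 177.0, 91.1]
eef_rot: [[0.993, -0.117, 0.008], [-0.117, -0.993, 0.001], [0.008, -0.002, -1.0]]
force: [0.2, -0.4, -2.9]
gripper_width: 47.4
finger_force: 63.4
```

```bash
python3 rd.py
```

```text
t 8.12 tcp [525.9 177.4  89.1] w 47.0
Ty [-0.006 -0.063 -0.03  -0.065 -0.013] mean [ 0.005 -0.035  0.007] F [-0.17 -0.3   3.66] Fx [ 0.3  0.5 -0.6 -0.5 -0.5]
```

```bash
sed -i 's/range(5)/range(N)/; s/^T=/import sys;N=int(sys.argv[1]) if len(sys.argv)>1 else 5\nT=/' rd.py; python3 rd.py 10
```

```text
t 8.62 tcp [526.2 177.6  89.4] w 46.9
Ty [-0.036 -0.029  0.02   0.015 -0.048 -0.01  -0.024  0.036 -0.008  0.033] mean [-0.006 -0.005  0.011] F [-0.19 -0.01  3.59] Fx [-0.5 -0.   0.3  0.6 -0.1 -0.4 -0.3  0.1 -0.3 -1.4]
```

Request:
arm_command(
  deltas=[
    [[-55, 0, 0, 0, 0, 0], [-55, 0, 0, 0, 0, 0], [0, 0, 0, 0, 0, 0], [0, 0, 0, 0, 0, 0], [0, 0, 0, 0, 0, 0], [0, 0, 0, 0, 0, 0]],
  ],
)

```text
time: 9.43
tcp_pos: [418.5, 190.2, 89.9]
eef_rot: [[0.993, -0.116, 0.001], [-0.116, -0.993, 0.0], [0.001, -0.001, -1.0]]
force: [-0.1, -0.2, -3.5]
gripper_width: 46.7
finger_force: 63.3
```

```bash
python3 rd.py 10
```

```text
t 9.88 tcp [417.  190.1  89.2] w 47.2
Ty [-0.01  -0.057 -0.012  0.001  0.026 -0.026  0.044  0.    -0.062  0.006] mean [ 0.001 -0.009  0.004] F [-0.03 -0.3   3.81] Fx [-0.1 -0.1  0.2 -0.1  0.1 -0.8  0.1  0.9 -0.3 -0.1]
```

Once settled, Ty is the same at both ends (−0.005 and −0.009), so the left tin does not rattle. I'm putting it back.

Request:
arm_command(
  deltas=[
    [[30, 0, 0, 0, 0, 0], [25, 0, 15, 0, 0, 0], [0, 0, 30, 0, 0, 0], [0, 0, 18, 0, 0, 0], [0, 0, 5, 0, 0, 0], [0, 0, 0, 0, 0, 0], [0, 0, 0, 0, 0, 0]],
  ],
)

```text
time: 10.8
tcp_pos: [472.6, 184.2, 22.4]
eef_rot: [[0.993, -0.115, 0.002], [-0.115, -0.993, 0.001], [0.002, -0.001, -1.0]]
force: [-0.1, 0.5, -3.8]
gripper_width: 46.9
finger_force: 63.2
```

```bash
python3 w.py 472 184.2 9.5 -6.7
```

```text
t 10.8 tcp [472.6 184.2  22.4] yaw -6.59 tilt [0.0022 0.0005] w 46.9 F [-0.1  0.5 -3.8] T [-0.02  -0.007 -0.019] ff 63.2
now axes [-0.6  0.1 12.9] goal axes [-0.6  0.  12.9] turn [-0.05 -0.12  0.11]
```

Request:
arm_command(
  deltas=[
    [[0, 0, 7, 0, 0, 0], [0, 0, 4, 0, 0, 0], [0, 0, 1, 0, 0, 0], [0, 0, 0, 0, 0, 0]],
  ],
)

```text
time: 11.3
tcp_pos: [471.7, 183.9, 10.0]
eef_rot: [[0.993, -0.115, -0.0], [-0.115, -0.993, -0.0], [-0.0, 0.0, -1.0]]
force: [-3.5, -1.5, 5.0]
gripper_width: 46.8
finger_force: 64.2
```

```bash
python3 w.py 472 184.2 9.5 -6.7
```

```text
t 11.3 tcp [471.7 183.9  10. ] yaw -6.6 tilt [-0.0003 -0.    ] w 46.8 F [-3.5 -1.5  5. ] T [-0.028  0.356 -0.037] ff 64.2
now axes [ 0.2 -0.3  0.5] goal axes [ 0.2 -0.3  0.5] turn [0.   0.02 0.1 ]
```

Request:
arm_command(
  deltas=[
    [[0, 0, 0, 0, 0, 0], [0, 0, 0, 0, 0, 0], [0, 0, 0, 0, 0, 0], [0, 0, -15, 0, 0, 0], [0, 0, -30, 0, 0, 0], [0, 0, -35, 0, 0, -8.9], [0, 0, 0, 0, 0, -8.9], [-15, 50, 0, 0, 0, 0]],
  ],
  hand=-1,
)

```text
time: 12.3
tcp_pos: [468.8, 133.5, 91.9]
eef_rot: [[0.98, 0.2, 0.006], [0.2, -0.98, 0.001], [0.006, -0.0, -1.0]]
force: [-0.4, -0.8, -0.3]
gripper_width: 85.2
finger_force: 0.0
```

Request:
arm_command(
  deltas=[
    [[-15, 50, 0, 0, 0, 0], [-15, 51, 0, 0, 0, 0], [-15, 51, 10, 0, 0, 0], [0, 0, 30, 0, 0, 0], [0, 0, 10, 0, 0, 0], [0, 0, 0, 0, 0, 0]],
  ],
)

```text
time: 13.05
tcp_pos: [451.5, -25.5, 39.1]
eef_rot: [[0.981, 0.195, -0.001], [0.195, -0.981, 0.0], [-0.001, -0.001, -1.0]]
force: [0.0, 0.4, -0.1]
gripper_width: 85.2
finger_force: 0.0
```

```bash
python3 w.py 451.3 -26 9 11.2;  python3 -c "
from h import *
for c in ('top','side'):cv2.imwrite(f'pics/{c}2.png',robot.capture(c)[:,:,::-1])
a=cv2.imread('pics/top2.png')[150:290,190:390];b=cv2.imread('pics/side2.png')[150:290,190:390]
cv2.imwrite('pics/c2.png',cv2.resize(np.hstack([a,b]),None,fx=2,fy=2,interpolation=cv2.INTER_CUBIC))"
```

```text
t 13.05 tcp [451.5 -25.5  39.1] yaw 11.24 tilt [-0.0014  0.0004] w 85.2 F [ 0.   0.4 -0.1] T [ 0.044  0.011 -0.002] ff 0.0
now axes [-0.3  0.5 30.1] goal axes [-0.3  0.5 30.1] turn [-0.04  0.07  0.04]
```

View pics/c2.png

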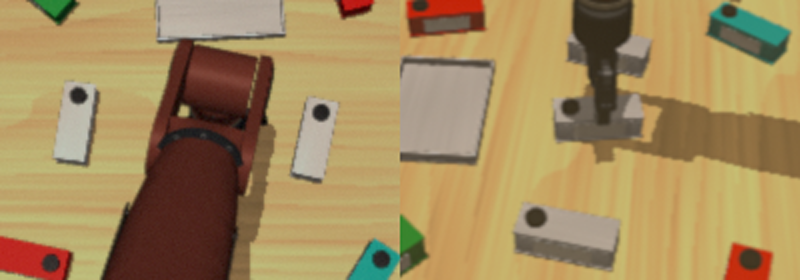

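The left tin stands in its place, at (77,122) in the top crop. The gripper straddles the middle tin, at (600,115) in the side crop. I'll grip, lift and shake.

Request:
arm_command(
  deltas=[
    [[0, 0, 16, 0, 0, 0], [0, 0, 11, 0, 0, 0], [0, 0, 3, 0, 0, 0], [0, 0, 0, 0, 0, 0]],
  ],
)

```text
time: 13.65
tcp_pos: [451.5, -25.8, 8.7]
eef_rot: [[0.981, 0.194, -0.001], [0.194, -0.981, 0.0], [-0.001, -0.001, -1.0]]
force: [0.5, -0.6, -0.1]
gripper_width: 85.3
finger_force: 0.0
```

Request:
arm_command(
  deltas=[
    [[0, 0, 0, 0, 0, 0], [0, 0, 0, 0, 0, 0], [0, 0, 0, 0, 0, 0], [0, 0, 0, 0, 0, 0], [0, 0, 0, 0, 0, 0]],
  ],
  hand=1,
)

```text
time: 14.28
tcp_pos: [452.6, -25.8, 10.0]
eef_rot: [[0.981, 0.194, 0.001], [0.194, -0.981, 0.001], [0.001, -0.0, -1.0]]
force: [-1.1, 3.2, 4.6]
gripper_width: 47.3
finger_force: 64.1
```

Request:
arm_command(
  deltas=[
    [[0, 0, -15, 0, 0, 0], [0, 0, -30, 0, 0, 0], [0, 0, -35, 0, 0, 0], [-55, 0, 0, 0, 0, 0], [0, 0, 0, 0, 0, 0], [55, 0, 0, 0, 0, 0], [55, 0, 0, 0, 0, 0], [0, 0, 0, 0, 0, 0]],
  ],
)

```text
time: 15.28
tcp_pos: [509.2, -15.1, 88.9]
eef_rot: [[0.981, 0.195, 0.002], [0.195, -0.981, -0.0], [0.002, 0.001, -1.0]]
force: [-0.9, -0.4, -6.5]
gripper_width: 47.4
finger_force: 65.5
```

Request:
arm_command(
  deltas=[
    [[-55, 0, 0, 0, 0, 0], [-55, 0, 0, 0, 0, 0], [55, 0, 0, 0, 0, 0], [55, 0, 0, 0, 0, 0], [0, 0, 0, 0, 0, 0], [0, 0, 0, 0, 0, 0], [0, 0, 0, 0, 0, 0], [0, 0, 0, 0, 0, 0]],
  ],
)

```text
time: 16.27
tcp_pos: [504.7, -15.3, 88.9]
eef_rot: [[0.981, 0.194, -0.001], [0.194, -0.981, 0.0], [-0.001, -0.0, -1.0]]
force: [-0.2, 0.1, -6.2]
gripper_width: 47.0
finger_force: 66.2
```

```bash
python3 rd.py 8
```

```text
t 16.62 tcp [505.9 -15.3  89.4] w 46.9
Ty [-0.094 -0.007 -0.145 -0.038 -0.084 -0.033 -0.121 -0.101] mean [-0.001 -0.078  0.028] F [0.21 0.05 6.8 ] Fx [-0.1  0.5  0.9  0.3 -0.1 -0.4  0.3  0.3]
```

Request:
arm_command(
  deltas=[
    [[-55, 0, 0, 0, 0, 0], [-55, 0, 0, 0, 0, 0], [55, 0, 0, 0, 0, 0], [55, 0, 0, 0, 0, 0], [-55, 0, 0, 0, 0, 0], [-55, 0, 0, 0, 0, 0], [0, 0, 0, 0, 0, 0], [0, 0, 0, 0, 0, 0]],
  ],
)

```text
time: 17.68
tcp_pos: [398.4, -36.8, 89.6]
eef_rot: [[0.981, 0.194, 0.002], [0.194, -0.981, -0.0], [0.002, 0.001, -1.0]]
force: [0.1, -0.3, -6.4]
gripper_width: 47.0
finger_force: 67.0
```

```bash
python3 rd.py 12
```

```text
t 18.23 tcp [398.2 -36.6  89.3] w 47.0
Ty [-0.007  0.073  0.015  0.012  0.02  -0.014 -0.004 -0.025 -0.032  0.013
 -0.011  0.017] mean [-0.015  0.005  0.008] F [-0.05  0.08  7.04] Fx [ 0.  -0.  -0.2 -0.4 -0.6 -0.3 -0.8  0.3  0.4  0.   1.  -0.1]
```

Request:
arm_command(
  deltas=[
    [[55, 0, 0, 0, 0, 0], [55, 0, 0, 0, 0, 0], [-55, 0, 0, 0, 0, 0], [-55, 0, 0, 0, 0, 0], [0, 0, 0, 0, 0, 0], [0, 0, 0, 0, 0, 0], [0, 0, 0, 0, 0, 0]],
  ],
)

```text
time: 19.15
tcp_pos: [400.0, -37.1, 90.5]
eef_rot: [[0.981, 0.194, 0.003], [0.194, -0.981, -0.001], [0.003, 0.001, -1.0]]
force: [-0.2, -0.8, -6.9]
gripper_width: 46.9
finger_force: 67.2
```

```bash
python3 rd.py 12
```

```text
t 19.7 tcp [398.  -36.6  89.3] w 47.0
Ty [0.06  0.078 0.034 0.039 0.044 0.001 0.087 0.061 0.051 0.072 0.004 0.103] mean [-0.005  0.053 -0.013] F [-0.26 -0.14  7.06] Fx [-0.4 -0.4  0.2 -0.1  0.  -0.6 -0.2 -1.1 -0.1 -0.1  0.4 -0.7]
```

Request:
arm_command(
  deltas=[
    [[55, 0, 0, 0, 0, 0], [55, 0, 0, 0, 0, 0], [0, 0, 0, 0, 0, 0], [0, 0, 0, 0, 0, 0], [0, 0, 0, 0, 0, 0]],
  ],
)

```text
time: 20.38
tcp_pos: [504.3, -15.3, 88.7]
eef_rot: [[0.981, 0.194, -0.002], [0.194, -0.981, 0.0], [-0.002, -0.001, -1.0]]
force: [0.0, 0.1, -6.7]
gripper_width: 47.5
finger_force: 67.2
```

```bash
python3 rd.py 12
```

```text
t 20.93 tcp [505.9 -15.3  89.4] w 47.2
Ty [-0.043 -0.131 -0.057 -0.09  -0.087 -0.078 -0.091 -0.07  -0.071 -0.066
 -0.102 -0.091] mean [ 0.003 -0.081  0.008] F [0.   0.07 7.03] Fx [ 0.1 -0.4  0.8 -0.1  0.1 -0.   0.2  0.1 -0.7 -0.3 -0.5  0.9]
```

The middle tin rattles: settled Ty swings from +0.053 to −0.081 between the two ends. It still goes back before I shake the right tin.

Request:
arm_command(
  deltas=[
    [[-30, 0, 0, 0, 0, 0], [-25, 0, 15, 0, 0, 0], [0, 0, 30, 0, 0, 0], [0, 0, 18, 0, 0, 0], [0, 0, 5, 0, 0, 0], [0, 0, 0, 0, 0, 0], [0, 0, 0, 0, 0, 0]],
  ],
)

```text
time: 21.85
tcp_pos: [453.3, -26.2, 22.4]
eef_rot: [[0.981, 0.194, 0.002], [0.194, -0.981, -0.0], [0.002, 0.001, -1.0]]
force: [0.3, 0.2, -5.8]
gripper_width: 47.1
finger_force: 66.9
```

```bash
python3 w.py 452.2 -25.8 9.7 11.2
```

```text
t 21.85 tcp [453.3 -26.2  22.4] yaw 11.2 tilt [ 0.0024 -0.0005] w 47.1 F [ 0.3  0.2 -5.8] T [ 0.054  0.047 -0.012] ff 66.9
now axes [-1.1 -0.6 12.7] goal axes [-1.  -0.6 12.7] turn [ 0.05 -0.13  0.  ]
```

Request:
arm_command(
  deltas=[
    [[0, 0, 7, 0, 0, 0], [0, 0, 4, 0, 0, 0], [0, 0, 1, 0, 0, 0], [0, 0, 0, 0, 0, 0]],
  ],
)

```text
time: 22.35
tcp_pos: [452.1, -26.0, 10.0]
eef_rot: [[0.981, 0.194, -0.001], [0.194, -0.981, 0.0], [-0.001, -0.0, -1.0]]
force: [-4.5, 0.5, 4.0]
gripper_width: 47.2
finger_force: 68.5
```

Request:
arm_command(
  deltas=[
    [[0, 0, 0, 0, 0, 0], [0, 0, 0, 0, 0, 0], [0, 0, 0, 0, 0, 0], [0, 0, -15, 0, 0, 0], [0, 0, -30, 0, 0, 0], [0, 0, -35, 0, 0, 7.8], [0, 0, 0, 0, 0, 7.8], [0, 0, 0, 0, 0, 7.8]],
  ],
  hand=-1,
)

```text
time: 23.35
tcp_pos: [453.1, -26.2, 91.3]
eef_rot: [[0.976, -0.216, 0.003], [-0.216, -0.976, -0.001], [0.003, -0.0, -1.0]]
force: [0.1, 0.1, -1.0]
gripper_width: 85.6
finger_force: 0.0
```

Request:
arm_command(
  deltas=[
    [[9, 49, 0, 0, 0, 0], [9, 50, 0, 0, 0, 0], [9, 50, 10, 0, 0, 0], [0, 0, 30, 0, 0, 0], [0, 0, 10, 0, 0, 0], [0, 0, 0, 0, 0, 0]],
  ],
)

```text
time: 24.1
tcp_pos: [446.2, -176.5, 39.0]
eef_rot: [[0.978, -0.211, -0.002], [-0.211, -0.978, 0.001], [-0.002, -0.001, -1.0]]
force: [0.0, -0.4, 0.3]
gripper_width: 85.5
finger_force: 0.0
```

```bash
python3 w.py 447.5 -177 9 -12.2;  python3 -c "
from h import *
for c in ('top','side'):cv2.imwrite(f'pics/{c}3.png',robot.capture(c)[:,:,::-1])
a=cv2.imread('pics/top3.png')[150:290,210:410];b=cv2.imread('pics/side3.png')[140:280,190:390]
cv2.imwrite('pics/c3.png',cv2.resize(np.hstack([a,b]),None,fx=2,fy=2,interpolation=cv2.INTER_CUBIC))"
```

```text
t 24.1 tcp [ 446.2 -176.5   39. ] yaw -12.17 tilt [-0.0016  0.001 ] w 85.5 F [ 0.  -0.4  0.3] T [ 0.009  0.031 -0.004] ff 0.0
now axes [ 1.4  0.2 30. ] goal axes [ 1.3  0.2 30. ] turn [-0.04  0.1   0.03]
```

View pics/c3.png

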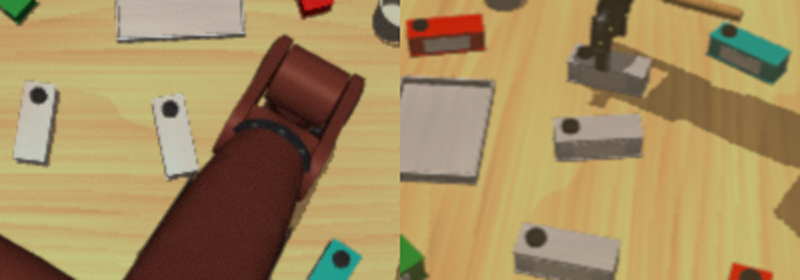

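The left tin (37,122) and middle tin (175,135) stand in their places in the top crop. The gripper is over the right tin, at (608,68) in the side crop. I'll grip and shake it.

Request:
arm_command(
  deltas=[
    [[1, 0, 16, 0, 0, 0], [0, 0, 11, 0, 0, 0], [0, 0, 3, 0, 0, 0], [0, 0, 0, 0, 0, 0]],
  ],
)

```text
time: 24.7
tcp_pos: [447.5, -177.3, 8.7]
eef_rot: [[0.977, -0.211, -0.001], [-0.211, -0.977, 0.001], [-0.001, -0.0, -1.0]]
force: [0.1, 0.1, -0.0]
gripper_width: 85.4
finger_force: 0.0
```

Request:
arm_command(
  deltas=[
    [[0, 0, 0, 0, 0, 0], [0, 0, 0, 0, 0, 0], [0, 0, 0, 0, 0, 0], [0, 0, 0, 0, 0, 0], [0, 0, 0, 0, 0, 0]],
  ],
  hand=1,
)

```text
time: 25.32
tcp_pos: [448.6, -177.7, 10.0]
eef_rot: [[0.977, -0.212, 0.001], [-0.212, -0.977, -0.0], [0.001, -0.0, -1.0]]
force: [0.6, 1.6, 5.4]
gripper_width: 46.9
finger_force: 63.4
```

Request:
arm_command(
  deltas=[
    [[0, 0, -15, 0, 0, 0], [0, 0, -30, 0, 0, 0], [0, 0, -35, 0, 0, 0], [-55, 0, 0, 0, 0, 0], [0, 0, 0, 0, 0, 0], [55, 0, 0, 0, 0, 0], [55, 0, 0, 0, 0, 0], [0, 0, 0, 0, 0, 0]],
  ],
)

```text
time: 26.32
tcp_pos: [505.1, -190.5, 89.3]
eef_rot: [[0.978, -0.21, 0.002], [-0.21, -0.978, -0.001], [0.003, 0.001, -1.0]]
force: [-1.2, 0.8, -3.9]
gripper_width: 47.3
finger_force: 62.7
```

Request:
arm_command(
  deltas=[
    [[-55, 0, 0, 0, 0, 0], [-55, 0, 0, 0, 0, 0], [55, 0, 0, 0, 0, 0], [55, 0, 0, 0, 0, 0], [0, 0, 0, 0, 0, 0], [0, 0, 0, 0, 0, 0], [0, 0, 0, 0, 0, 0], [0, 0, 0, 0, 0, 0]],
  ],
)

```text
time: 27.32
tcp_pos: [500.6, -188.9, 89.1]
eef_rot: [[0.977, -0.212, -0.001], [-0.212, -0.977, 0.0], [-0.001, -0.0, -1.0]]
force: [-0.8, -0.2, -4.4]
gripper_width: 47.0
finger_force: 62.7
```

```bash
python3 rd.py 10
```

```text
t 27.77 tcp [ 501.7 -189.2   89.4] w 47.2
Ty [ 0.009  0.019 -0.035 -0.011  0.     0.043 -0.041 -0.001 -0.036  0.002] mean [-0.003 -0.005  0.014] F [-0.17  0.11  3.15] Fx [-0.7 -1.   0.4 -0.3  1.  -0.1  0.1 -0.2  0.  -0.9]
```

Request:
arm_command(
  deltas=[
    [[-55, 0, 0, 0, 0, 0], [-55, 0, 0, 0, 0, 0], [55, 0, 0, 0, 0, 0], [55, 0, 0, 0, 0, 0], [-55, 0, 0, 0, 0, 0], [-55, 0, 0, 0, 0, 0], [0, 0, 0, 0, 0, 0], [0, 0, 0, 0, 0, 0]],
  ],
)

```text
time: 28.82
tcp_pos: [394.6, -166.3, 89.7]
eef_rot: [[0.977, -0.212, 0.002], [-0.212, -0.977, -0.001], [0.002, 0.001, -1.0]]
force: [0.1, -0.1, -3.4]
gripper_width: 47.1
finger_force: 62.9
```

```bash
python3 rd.py 12
```

```text
t 29.38 tcp [ 394.3 -165.9   89.3] w 47.0
Ty [-0.012  0.001  0.015  0.018 -0.022 -0.059  0.002 -0.003 -0.049 -0.014
 -0.032 -0.047] mean [ 0.012 -0.017  0.016] F [ 0.04 -0.11  3.4 ] Fx [ 0.1  0.2  0.2  0.3  0.7  0.1 -0.2 -0.4 -0.7 -0.1  0.3 -0.1]
```

The right tin stays within noise (−0.005 and −0.017), so the middle tin has the ball. I'm putting the right one back.

Request:
arm_command(
  deltas=[
    [[30, 0, 0, 0, 0, 0], [25, 0, 15, 0, 0, 0], [0, 0, 30, 0, 0, 0], [0, 0, 18, 0, 0, 0], [0, 0, 5, 0, 0, 0], [0, 0, 0, 0, 0, 0], [0, 0, 0, 0, 0, 0]],
  ],
)

```text
time: 30.3
tcp_pos: [448.8, -178.1, 22.3]
eef_rot: [[0.977, -0.211, 0.002], [-0.211, -0.977, -0.001], [0.002, 0.001, -1.0]]
force: [0.3, 0.4, -3.6]
gripper_width: 47.0
finger_force: 62.9
```

```bash
python3 w.py 448.2 -177.6 9.7 -12.2
```

```text
t 30.3 tcp [ 448.8 -178.1   22.3] yaw -12.21 tilt [ 0.0019 -0.0011] w 47.0 F [ 0.3  0.4 -3.6] T [-0.021  0.029  0.028] ff 62.9
now axes [-0.7 -0.4 12.6] goal axes [-0.7 -0.4 12.6] turn [ 0.04 -0.12 -0.01]
```

Request:
arm_command(
  deltas=[
    [[0, 0, 7, 0, 0, 0], [0, 0, 4, 0, 0, 0], [0, 0, 1, 0, 0, 0], [0, 0, 0, 0, 0, 0]],
  ],
)

```text
time: 30.8
tcp_pos: [448.0, -177.7, 10.0]
eef_rot: [[0.977, -0.211, -0.0], [-0.211, -0.977, 0.0], [-0.0, -0.0, -1.0]]
force: [-2.6, 1.1, 5.3]
gripper_width: 47.1
finger_force: 64.0
```

Request:
arm_command(
  deltas=[
    [[0, 0, 0, 0, 0, 0], [0, 0, 0, 0, 0, 0], [0, 0, 0, 0, 0, 0], [0, 0, -15, 0, 0, 0], [0, 0, -30, 0, 0, 0], [0, 0, -35, 0, 0, -7.8], [0, 0, 0, 0, 0, -7.8], [0, 0, 0, 0, 0, -7.8]],
  ],
  hand=-1,
)

```text
time: 31.8
tcp_pos: [448.9, -178.0, 91.3]
eef_rot: [[0.98, 0.199, 0.003], [0.199, -0.98, -0.002], [0.002, 0.002, -1.0]]
force: [-0.3, 0.3, 0.4]
gripper_width: 85.4
finger_force: 0.0
```

Request:
arm_command(
  deltas=[
    [[11, -49, 0, 0, 0, 0], [11, -49, 0, 0, 0, 0], [11, -50, 10, 0, 0, 0], [0, 0, 30, 0, 0, 0], [0, 0, 10, 0, 0, 0], [0, 0, 0, 0, 0, 0]],
  ],
)

```text
time: 32.55
tcp_pos: [451.1, -26.2, 39.2]
eef_rot: [[0.981, 0.194, -0.001], [0.194, -0.981, 0.0], [-0.001, -0.0, -1.0]]
force: [0.1, 0.4, 0.8]
gripper_width: 85.6
finger_force: 0.0
```

```bash
python3 w.py 451.5 -26 9 11.2;  python3 -c "
from h import *
for c in ('top','side'):cv2.imwrite(f'pics/{c}4.png',robot.capture(c)[:,:,::-1])
a=cv2.imread('pics/top4.png')[150:290,190:390];b=cv2.imread('pics/side4.png')[140:280,190:390]
cv2.imwrite('pics/c4.png',cv2.resize(np.hstack([a,b]),None,fx=2,fy=2,interpolation=cv2.INTER_CUBIC))"
```

```text
t 32.55 tcp [451.1 -26.2  39.2] yaw 11.16 tilt [-0.0012  0.0002] w 85.6 F [0.1 0.4 0.8] T [-0.031 -0.04  -0.005] ff 0.0
now axes [ 0.4 -0.1 30.2] goal axes [ 0.4 -0.1 30.2] turn [-0.02  0.06 -0.04]
```

View pics/c4.png

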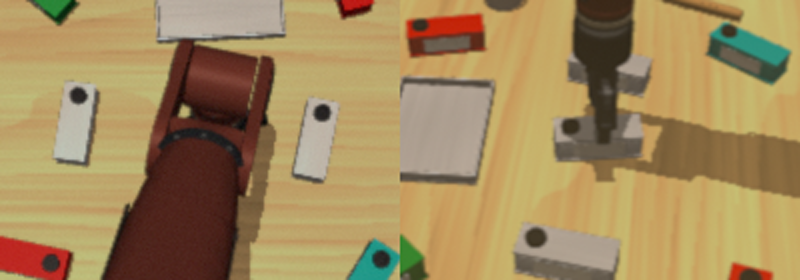

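The right tin is back at (315,138) in the top crop and the left tin is undisturbed. I'm regripping the middle tin and carrying it to the tray.

Request:
arm_command(
  deltas=[
    [[0, 0, 16, 0, 0, 0], [0, 0, 11, 0, 0, 0], [0, 0, 3, 0, 0, 0], [0, 0, 0, 0, 0, 0]],
  ],
)

```text
time: 33.15
tcp_pos: [451.0, -25.9, 8.7]
eef_rot: [[0.981, 0.194, -0.001], [0.194, -0.981, 0.0], [-0.001, -0.001, -1.0]]
force: [-0.0, -0.4, -0.5]
gripper_width: 85.4
finger_force: 0.0
```

Request:
arm_command(
  deltas=[
    [[0, 0, 0, 0, 0, 0], [0, 0, 0, 0, 0, 0], [0, 0, 0, 0, 0, 0], [0, 0, 0, 0, 0, 0], [0, 0, 0, 0, 0, 0], [0, 0, -15, 0, 0, 0], [0, 0, -35, 0, 0, 0], [0, 0, -40, 0, 0, 0]],
  ],
  hand=1,
)

```text
time: 34.15
tcp_pos: [448.3, -25.1, 98.0]
eef_rot: [[0.981, 0.194, -0.006], [0.194, -0.981, 0.002], [-0.006, -0.003, -1.0]]
force: [0.4, -0.5, -6.7]
gripper_width: 47.3
finger_force: 64.0
```

Request:
arm_command(
  deltas=[
    [[15, 3, 0, 0, 0, 0], [30, 7, 0, 0, 0, 0], [35, 9, 0, 0, 0, 0], [38, 9, 0, 0, 0, 0], [38, 9, 0, 0, 0, 0], [35, 8, 0, 0, 0, 0], [17, 4, 0, 0, 0, 0], [8, 1, 0, 0, 0, 0]],
  ],
)

```text
time: 35.15
tcp_pos: [672.2, -32.7, 95.3]
eef_rot: [[0.981, 0.194, -0.005], [0.194, -0.981, 0.001], [-0.005, -0.002, -1.0]]
force: [0.7, 0.5, -7.2]
gripper_width: 46.9
finger_force: 65.4
```

Request:
arm_command(
  deltas=[
    [[0, 0, 0, 0, 0, 0], [0, 0, 0, 0, 0, 0], [0, 0, 0, 0, 0, 0], [0, 0, 0, 0, 0, 0]],
  ],
)

```text
time: 35.65
tcp_pos: [672.7, -33.1, 99.6]
eef_rot: [[0.981, 0.194, 0.0], [0.194, -0.981, -0.0], [0.0, 0.0, -1.0]]
force: [0.6, -0.2, -7.4]
gripper_width: 47.1
finger_force: 65.5
```

```bash
python3 w.py 674 -33 100 11.2; python3 rd.py 8; python3 -c "
from h import *
for c in ('top','side'):cv2.imwrite(f'pics/{c}5.png',robot.capture(c)[:,:,::-1])
a=cv2.imread('pics/top5.png')[100:300,180:440];b=cv2.imread('pics/side5.png')[110:310,140:400]
cv2.imwrite('pics/c5.png',cv2.resize(np.hstack([a,b]),None,fx=1.5,fy=1.5,interpolation=cv2.INTER_CUBIC))"
```

```text
t 35.65 tcp [672.7 -33.1  99.6] yaw 11.19 tilt [ 0.0001 -0.    ] w 47.1 F [ 0.6 -0.2 -7.4] T [0.057 0.015 0.046] ff 65.5
now axes [ 1.2  0.2 -0.4] goal axes [ 1.2  0.2 -0.4] turn [ 0.   -0.   -0.01]
t 36.0 tcp [673.1 -33.1  99.4] w 46.9
Ty [-0.004 -0.061 -0.017 -0.026 -0.035 -0.061 -0.032 -0.089] mean [-0.001 -0.041  0.006] F [0.49 0.03 7.02] Fx [0.5 0.2 1.  0.5 1.  0.3 0.2 0.3]
```

View pics/c5.png

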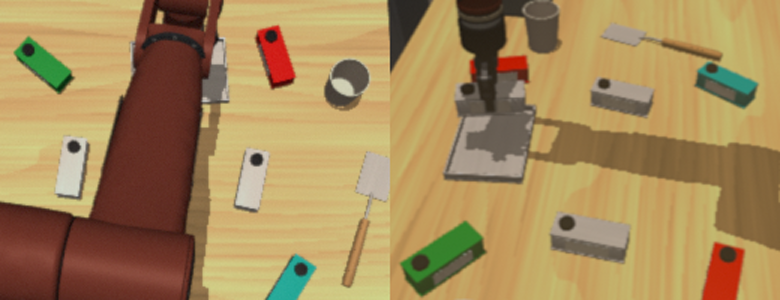

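The rattling tin is held upright over the tray, at (490,95) in the side crop. The left tin (72,167) and right tin (252,180) stand in place. I'm handing in.

```bash
python3 -c "
from plant import robot
print(robot.finish_job())"
```

```text
the job is handed in; nothing more can be done
None
```

The middle tin is the one that rattles, and I handed the job in at about 36 s with it held upright and still over the tray centre (underside about 90 mm up) and the left and right tins back in their places.

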